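Measure a baking pan with a spring tape

ROBOT

A 6-joint arm with a two-finger parallel gripper is mounted at the origin on a cart in front of the work surface, level with it; the furniture and walls round the work are solid. World frame = base frame: x ahead of the robot, y to its left, z up, the work surface at z = 0. Lengths are in m, angles in rad, forces in N, time in s.
With the tool pointing down it reaches from about 0.325 to 0.9 m from the base axis. Payload 3.5 kg.
Tool frame: the origin (TCP) lies at the very end of the fingers, on their centre line; the grasp point (between the pads) lies 19 mm behind it; z points along the fingers, y is the direction in which the jaws open and shut (so a half turn about z gives the same grasp; the last joint's range is limited). The gripper opens to 85 mm and grips with 20 to 120 N. Pads are 22 mm wide; open, the fingers measure 114 mm over their backs; the gripper's body (76 mm by 85 mm) begins 54 mm behind the grasp point. The pads swing forward as they close: fully open they stand 13 mm farther back than shut.
Start: joints at [-1.266, 0.276, -0.026, 1.268, 0, 1.467], TCP at [0.248, -0.574, 0.231] pointing down, gripper open.
Joint ranges: [-3.12, 3.12], [-0.85, 1.88], [-1.08, 1.24], [-1.95, 2.15], [-1.57, 1.53], [-3.14, 3.14]. Speed limits (rad/s): [2.57, 2.57, 3.14, 3.14, 3.14, 3.14].

INTERFACE

Orientations are given as [roll, pitch, yaw] about the fixed x, y, z axes, in that order (R = Rz(yaw) Ry(pitch) Rx(roll)).
In Python, from cell import arm, viewer, job, nets gives the robot as it stands. The module is installed in compiled form; this text tells all that it offers.
- The arm moves only by the tool step_arm, never from a script. Its argument "deltas" is a list of rows, each a list of 6 numbers: the shift along the tool's x, y, z in mm, then the turn, a rotation vector about the tool's x, y, z in rad. In form: [[x, y, z, rx, ry, rz], ...]. A call has 1 to 5 rows; each row is the pose to reach, as a shift and turn from the pose commanded when the call began, along the tool's axes at that moment; what a row does not reach only later rows make up. A row lasts 1/8 s, in which the tool goes at most 62.5 mm and 10.7 degrees, less where a joint would pass 70% of its speed; a pose out of reach is approached as far as the arm can. A call with a gripper value outside its range is refused whole. "hand" is the opening, from 0 (shut) to 1 (fully open), set as the call begins (left out, the last holds). The fingers move at their own pace and stop on an object; "newtons" is the grip in N (left out, the last holds). Time passes only in rows, so rows that repeat a pose let the fingers close. It gives the time, the measured TCP pose, the force and the opening at its end, in the units of the state.
- arm.sense(): the state, without advancing time (a new reading comes with each control period).
- viewer.get_image(name): name is "side" or "top" or "wrist"; returns a dict with "img" (384x512x3 uint8, red, green, blue), "z_map" (384x512 float32, m along the optical axis (not along the pixel's ray), 0 where there is no reading), "vertical_fov" (degrees; the focal length in pixels is half the picture's height over the tangent of half this angle, whatever the lens; pixels are square), "cx", "cy" (the principal point, pixels), "k1" (the pictures are not rectified: a ray, as slopes to the right and down, at radius r is drawn at 1 + k1 r^2 times it, then the intrinsics apply), "extrinsics" (4x4, takes a point from camera to world coordinates). Camera axes: x right, y up, looking along -z (the intrinsics and any distortion apply to the point x, -y, -z); pixel columns grow to the right and rows downward; lengths in m; the calibration is good to about 2 mm. A picture is of the moment at which its call begins.
- job.sign_off(): hands the job in, once; it reports no verdict.
Trained networks look in a picture, given as the dict that the camera call returned (one of the last four; its "shot" number tells which), for a name from the list of things; names that differ only in an ending like _2 or _b are one class to them, and where a whole thing is asked for, a point or a joint stands for the part that bears it (a point fixed in the world has none). Each returns a list of dicts, best first, with "score" (0 to 1); they miss things now and then, are a little off and sometimes report something else, mostly with a low value. They report only what shows in the picture. A call takes as long as a camera call. They do not tell look-alikes from the thing itself.
- nets.look_for(picture, name): "xyz" ([x, y, z] in m, in the coordinates of the camera as it stood for that picture, good to about 4 mm: the middle of the surface that is visible of it).
- nets.spot_point(picture, name): "xyz" ([x, y, z] in m, in the coordinates of the camera as it stood for that picture, good to about 4 mm: a listed point, or the origin of a listed thing).
The state is a dict: "time": time; "joint_pos": joint angles; "qd": joint speeds; "tau": joint torques, N m; "ee_pos": TCP position; "ee_rot": TCP orientation; "force": force on the tool from outside, world axes, zero at the start; "torque": the same for the moment, N m; "opening": opening from 0.0 (shut) to 1.0 (fully open).
Only numpy, scipy, OpenCV 4.12 (cv2) and the standard library are available. Lean on these libraries where they do the work, as an engineer would, in place of code of your own. Each camera call takes 0.05 s, during which the arm holds its last target.

TASK

Measure the baking pan for its paper liner: stand the tape measure inside the pan and hook the end of the tape over the rim at the blue-topped end, then back the case away along the pan until its back is up against the plain rim at the other end, standing on the pan floor. Press the red lock button on the case right down so that it stays down and the tape stays out, and let go. Leave the muffin and the white paper cup where they are.

Things in the scene. Friction and masses are not known exactly. Their poses are not given: they have to be found in the camera images.
- tape_measure: loose spring tape, 0.55 kg: black case with orange side plates, 78 mm along x, 40 wide (y: grip here), 68 tall; front face 39 mm ahead of its origin; origin: centre of underside; +x: the way the tape comes out. Stands at the start. Tape draws out up to 186 mm against a spring of about 2 N; left standing unlocked on the pan, the case holds by friction (about 2.6 to 5 N)
- hook (a point): middle of the inner face of the steel hook (20 mm wide, 3 thick, lower end 3 mm below this point) at the end of the yellow tape; in the tape measure's frame [0.061 + length drawn out, 0, 0.017]. The tape runs level, underside 27 mm above the case's underside; so retracted, an edge under 22 mm thick and 27 mm high fits between hook and case front
- tape_lock (a joint): travel (m) of the red lock button on top of the case: 0 up and free, the brake bites at 0.0045, then it stops. It goes straight down, takes about 5 N (push with 8 to 12 N), stays where it is left and brakes the tape
- lock_top (a point): centre of the top of the red lock button (26 mm x 22 mm), at [0.006, 0, 0.080] in the tape measure's frame when up; the button stands 12 mm proud of the case and 7 mm when locked
- pan: fixed aluminium sheet pan, 266 mm along its x, 190 mm wide (y), 26 mm tall; floor 2 mm thick, upright rims 6 mm thick all round; origin at the centre of its underside, +x towards the end whose rim is topped in blue
- blue_rim (a point): middle of the top of the blue-topped end rim at its outer face, at [0.133, 0, 0.026] in the pan's frame
- plain_rim (a point): middle of the top of the plain end rim at its inner face, at [-0.127, 0, 0.026] in the pan's frame
- muffin: loose muffin, 85 mm wide, 73 mm tall, origin at the centre of its underside; a bystander
- cup: loose paper cup, 82 mm wide, 92 mm tall, origin at the centre of its underside; a bystander
There are look-alikes about, which are no part of the job. What is shaped like the tape_measure but pink is not meant.

How it is judged:
By the outcome, as a careful person would: the job done as asked, in the order asked, and still so for the second after the job is handed in, with the robot touching nothing.
It also fails if it takes over 48 s, if anything falls off the work surface, if the arm or the gripper's body presses on something with over 40 N, if the wrist force passes 120 N, or if a joint passes its speed limit or range.

## Working session

There is one attempt and no reset: what is moved stays moved. The work goes in short steps, Python scripts to look and compute and a tool call to move; the robot and the scene stay as the last step left them, time stands still between calls to the robot, and variables do not carry over. Pictures are saved under pics/ and viewed, and the job is handed in when it is done.

Besides the shell and the picture viewer there is one more tool, called after "Call:" as name(argument=value, ...) on one line, values as JSON. step_arm: Moves the arm, as the interface text tells. Its arguments: {"type":"object","properties":{"deltas":{"type":"array"},"hand":{"type":"number"},"newtons":{"type":"number"}},"required":["deltas"]}

```bash
mkdir -p pics
cat > h.py <<'E'
import numpy as np, cv2
from cell import arm, viewer, job, nets
def save(p,n): cv2.imwrite('pics/'+n+'.png', cv2.cvtColor(p['img'],cv2.COLOR_RGB2BGR))
def w(p,c):
    E=np.array(p['extrinsics']); return E[:3,:3]@np.array(c)+E[:3,3]
def cloud(p):
    H,W=p['z_map'].shape; f=H/2/np.tan(np.radians(p['vertical_fov'])/2)
    u,v=np.meshgrid(np.arange(W),np.arange(H))
    K=np.array([[f,0,p['cx']],[0,f,p['cy']],[0,0,1]])
    q=np.stack([u,v],-1).reshape(-1,1,2).astype(np.float64)
    s=cv2.undistortPoints(q,K,np.array([p['k1'],0,0,0,0.])).reshape(H,W,2)
    z=p['z_map'].astype(float)
    c=np.stack([s[...,0]*z,-s[...,1]*z,-z],-1)
    E=np.array(p['extrinsics']); return c@E[:3,:3].T+E[:3,3]
E
python3 - <<'E'
from h import *
np.set_printoptions(precision=4,suppress=True)
print(arm.sense())
for c in ['top','side']:
    p=viewer.get_image(c); save(p,c+'0')
    print(c,p['vertical_fov'],p['k1'])
    for n in ['tape_measure','pan','muffin','cup','hook','lock_top','blue_rim','plain_rim']:
        print(n,'spot',[(w(p,d['xyz']),round(d['score'],2)) for d in nets.spot_point(p,n)][:4])
E
```

```text
{'time': 0.0, 'joint_pos': array([-1.2664,  0.2771, -0.0279,  1.268 , -0.    ,  1.4674]), 'qd': array([ 0.0018,  0.0017, -0.0002, -0.0002, -0.0013, -0.001 ]), 'tau': array([ -0.002 , -44.5511,  29.5203,   0.0165,  -0.0001,   0.    ]), 'ee_pos': array([ 0.2476, -0.573 ,  0.2301]), 'ee_rot': array([-3.1393, -0.0002,  0.4078]), 'force': array([0.4676, 0.7002, 0.1882]), 'torque': array([-0.0436,  0.0034,  0.0427]), 'opening': 1.0013978227974927}
top 45.741283282958044 -0.12166996098577132
tape_measure spot [(array([ 0.4544, -0.3323,  0.004 ]), 0.76), (array([ 0.4495, -0.4988,  0.0025]), 0.65)]
pan spot [(array([0.5421, 0.0865, 0.0023]), 0.87)]
muffin spot [(array([ 0.6892, -0.261 , -0.0004]), 0.82)]
cup spot [(array([0.7902, 0.0269, 0.003 ]), 0.95)]
hook spot [(array([ 0.5032, -0.5284,  0.0206]), 0.6), (array([ 0.4277, -0.2754,  0.0166]), 0.36)]
lock_top spot [(array([ 0.4534, -0.3308,  0.0802]), 0.52), (array([ 0.4567, -0.5032,  0.0787]), 0.43)]
blue_rim spot [(array([0.5281, 0.2178, 0.0269]), 0.76)]
plain_rim spot [(array([ 0.5551, -0.04  ,  0.0288]), 0.76)]
side 55.407358364603525 -0.019456781440384773
tape_measure spot [(array([ 0.4449, -0.5029,  0.0031]), 0.62), (array([ 0.4575, -0.3297,  0.004 ]), 0.56)]
pan spot [(array([0.5246, 0.2216, 0.0291]), 0.58)]
muffin spot [(array([ 0.6901, -0.2582,  0.0047]), 0.64)]
cup spot [(array([0.7914, 0.0303, 0.0004]), 0.55)]
hook spot [(array([ 0.4287, -0.2819,  0.0166]), 0.43)]
lock_top spot [(array([ 0.4545, -0.5044,  0.0829]), 0.45), (array([ 0.4487, -0.3216,  0.078 ]), 0.37)]
blue_rim spot [(array([0.5228, 0.2177, 0.0284]), 0.92)]
plain_rim spot [(array([ 0.5498, -0.0381,  0.0268]), 0.58)]
```

View pics/top0.png

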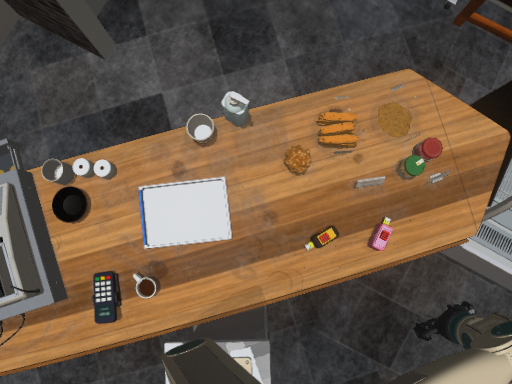

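View pics/side0.png

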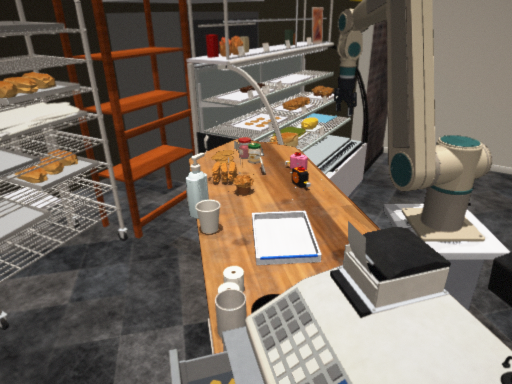

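Candidates: top (322,237) black case with orange plates and a red button, and top (382,234) pink look-alike. The black remote at (105,297) is another shape. I choose (322,237) and will check it in a crop and measure its pose.

Run:
```python
from h import *
np.set_printoptions(precision=4,suppress=True)
p=viewer.get_image('top'); C=cloud(p); im=p['img'].astype(int)
a=cv2.resize(cv2.cvtColor(p['img'],cv2.COLOR_RGB2BGR)[215:260,290:350],None,fx=8,fy=8,interpolation=cv2.INTER_CUBIC); cv2.imwrite('pics/crop1.png',a)
a=cv2.resize(cv2.cvtColor(p['img'],cv2.COLOR_RGB2BGR)[170:255,130:240],None,fx=6,fy=6,interpolation=cv2.INTER_CUBIC); cv2.imwrite('pics/crop2.png',a)
x,y,z=C[...,0],C[...,1],C[...,2]
m=(abs(x-.453)<.07)&(abs(y+.33)<.07)&(z>.055)&(z<.1)
P=C[m]; r=cv2.minAreaRect((P[:,:2]*1000).astype(np.float32)); print('case',m.sum(),r,np.median(P[:,2]))
m2=m&(z>.073);print('button',m2.sum(),C[m2].mean(0))
m3=(abs(x-.453)<.09)&(abs(y+.33)<.09)&(z>.015)&(z<.05);print('low',C[m3][::3])
# pan
m=(abs(x-.54)<.14)&(abs(y-.09)<.17)&(z>.018)&(z<.04)
P=C[m]; r=cv2.minAreaRect((P[:,:2]*1000).astype(np.float32)); print('pan',m.sum(),r)
m=(abs(x-.54)<.05)&(abs(y-.09)<.05);print('floor z',np.median(z[m]))
m=(abs(x-.35)<.03)&(abs(y+.1)<.1);print('table z',np.median(z[m]))
b=(im[...,2]>im[...,0]+50)&(abs(y-.22)<.05)&(abs(x-.53)<.13)
P=C[b];print('blue',b.sum(),P.mean(0));l=cv2.fitLine(P[:,:2].astype(np.float32),cv2.DIST_L2,0,.01,.01);print(l.ravel(),P[:,0].min(),P[:,0].max())
```

```text
case 340 ((457.07171630859375, -330.36846923828125), (39.492958068847656, 77.57205200195312), 29.834821701049805) 0.06870859475410629
button 81 [ 0.4557 -0.3275  0.0792]
low [[ 0.4877 -0.3455  0.0287]
 [ 0.4846 -0.3399  0.0434]
 [ 0.4792 -0.3299  0.0292]
 [ 0.4734 -0.3189  0.0401]
 [ 0.4649 -0.3043  0.0347]
 [ 0.4592 -0.2957  0.0302]
 [ 0.4535 -0.2908  0.0428]
 [ 0.4473 -0.2907  0.0183]
 [ 0.4445 -0.2933  0.0438]
 [ 0.4414 -0.2944  0.0348]
 [ 0.4386 -0.2859  0.0298]
 [ 0.4383 -0.2948  0.0304]
 [ 0.4358 -0.2799  0.0289]
 [ 0.4355 -0.2912  0.0345]
 [ 0.4354 -0.2993  0.0412]
 [ 0.4328 -0.2769  0.0278]
 [ 0.4327 -0.2853  0.0332]
 [ 0.4323 -0.2949  0.0286]
 [ 0.43   -0.2735  0.0306]
 [ 0.4297 -0.2828  0.028 ]
 [ 0.4294 -0.2918  0.0279]
 [ 0.4267 -0.2746  0.0201]
 [ 0.4268 -0.2849  0.0345]
 [ 0.4259 -0.3069  0.027 ]
 [ 0.4238 -0.2823  0.0303]]
pan 657 ((540.10791015625, 88.78988647460938), (190.86407470703125, 267.9393615722656), 5.041929721832275)
floor z 0.0027180766731564887
table z 0.0007717079074103239
blue 139 [0.5313 0.2165 0.0238]
[0.996  0.0897 0.5313 0.2165] 0.4475898870828834 0.6118335066637486
```

```bash
ls pics
```

```text
crop1.png
crop2.png
side0.png
top0.png
```

View pics/crop1.png

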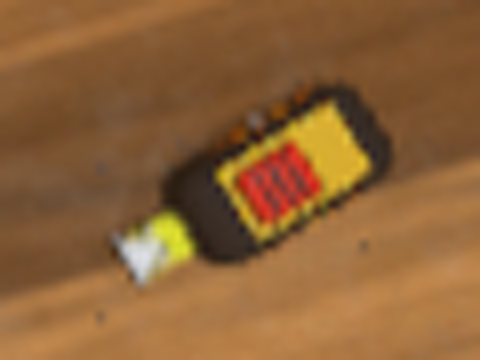

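View pics/crop2.png

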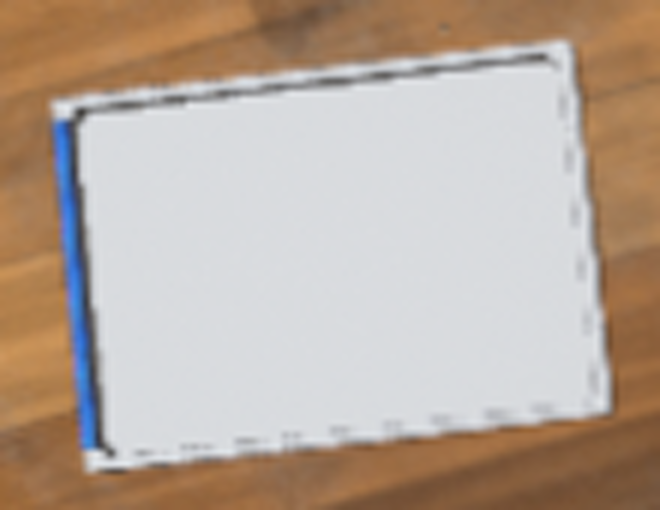

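The crop confirms it: black case, yellow top, red button, and the hook at the lower left (140,250). The tape's yaw is about 119.8°. In crop2 the blue rim is on the left, with the pan's yaw about 95°.

```bash
cat >> h.py <<'E'
import json,os
from scipy.spatial.transform import Rotation as R
def getc():
    if os.path.exists('cmd.json'): d=json.load(open('cmd.json')); return np.array(d['p']),R.from_quat(d['q'])
    return np.array([.248,-.574,.231]), R.from_euler('xyz',[np.pi,0,.408-0.0])
def setc(p,r): json.dump(dict(p=list(p),q=list(r.as_quat())),open('cmd.json','w'))
def row(p,yaw):
    p0,r0=getc(); r=R.from_euler('xyz',[np.pi,0,yaw])
    return np.r_[r0.inv().apply(np.array(p)-p0)*1000,(r0.inv()*r).as_rotvec()]
def done(rw):  # record typed row
    p0,r0=getc(); setc(p0+r0.apply(np.array(rw[:3])/1000), r0*R.from_rotvec(rw[3:]))
def st():
    s=arm.sense(); p,r=getc()
    print('t',round(s['time'],2),'pos',np.round(s['ee_pos'],4),'rot',np.round(s['ee_rot'],4),'F',np.round(s['force'],1),'open',round(s['opening'],3),'| cmd',np.round(p,4),np.round(r.as_euler('xyz'),4))
E
python3 - <<'E'
from h import *
print(np.round(row([.457,-.330,.14],2.091),4))
E
```

```text
[ 288.6574 -141.0457   91.        0.        0.       -1.683 ]
```

Call:
step_arm(deltas=[[30,-14,6,0,0,-0.16],[60,-28,12,0,0,-0.33],[90,-42,18,0,0,-0.5],[120,-56,24,0,0,-0.66],[144,-70,30,0,0,-0.82]], hand=1)

```text
time: 1.58
ee_pos: [0.3531, -0.4515, 0.2012]
ee_rot: [3.141, 0.0, 1.234]
force: [1.0, -0.3, 0.2]
opening: 0.999
```

Run:
```python
from h import *
done([144,-70,30,0,0,-0.82]); st()
print(np.round(row([.457,-.330,.14],2.091),4))
```

```text
t 1.57 pos [ 0.3531 -0.4515  0.2012] rot [3.1413e+00 1.0000e-04 1.2335e+00] F [ 1.  -0.3  0.2] open 0.999 | cmd [ 0.3524 -0.4526  0.201 ] [3.1416 0.     1.228 ]
[150.6331  57.2968  61.      -0.       0.      -0.863 ]
```

Call:
step_arm(deltas=[[30,11,12,0,0,-0.17],[60,23,24,0,0,-0.34],[90,34,36,0,0,-0.52],[120,46,48,0,0,-0.69],[150,57,61,0,0,-0.86]])

```text
time: 2.2
ee_pos: [0.4573, -0.3297, 0.1402]
ee_rot: [3.141, 0.001, 2.093]
force: [0.6, -0.1, 0.4]
opening: 1.001
```

Run:
```python
from h import *
np.set_printoptions(precision=4,suppress=True)
done([150,57,61,0,0,-0.86]); st()
p=viewer.get_image('wrist'); save(p,'w1'); C=cloud(p); x,y,z=C[...,0],C[...,1],C[...,2]
st()
m=(abs(x-.457)<.07)&(abs(y+.33)<.07)&(z>.055)&(z<.1)
P=C[m]; print('case',m.sum(),cv2.minAreaRect((P[:,:2]*1000).astype(np.float32)))
im=p['img'].astype(int); b=(im[...,0]>im[...,1]+90)&(im[...,0]>im[...,2]+90)&(z>.073)&(z<.1)
print('button',b.sum(),C[b].mean(0))
```

```text
t 2.2 pos [ 0.4573 -0.3297  0.1402] rot [3.1414 0.0007 2.0934] F [ 0.6 -0.1  0.4] open 1.001 | cmd [ 0.4565 -0.3305  0.14  ] [3.1416 0.     2.088 ]
t 2.25 pos [ 0.4581 -0.3259  0.1382] rot [ 3.1394 -0.0038  2.1003] F [ 1.5  2.9 -0.4] open 1.002 | cmd [ 0.4565 -0.3305  0.14  ] [3.1416 0.     2.088 ]
case 4703 ((455.9924011230469, -330.59844970703125), (41.273277282714844, 75.22329711914062), 29.21200180053711)
button 728 [ 0.4526 -0.3259  0.0783]
```

View pics/w1.png

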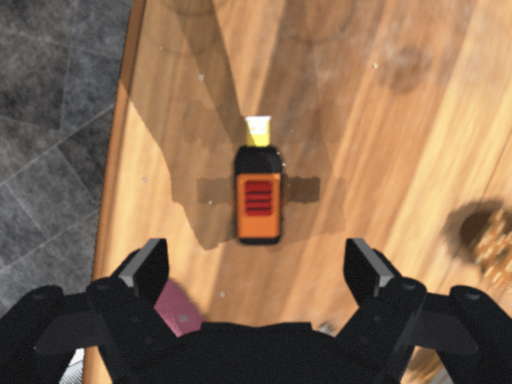

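The wrist picture shows the case at (258,205), hook up at (258,130) and square between the fingers. I'll descend, pausing to settle, then grip.

Call:
step_arm(deltas=[[0,0,35,0,0,0],[0,0,75,0,0,0],[0,0,105,0,0,0],[0,0,112,0,0,0],[0,0,112,0,0,0]])

```text
time: 2.88
ee_pos: [0.4565, -0.3305, 0.0285]
ee_rot: [-3.142, -0.0, 2.087]
force: [1.0, 0.2, 0.5]
opening: 1.002
```

Call:
step_arm(deltas=[[0,0,0,0,0,0],[0,0,0,0,0,0],[0,0,0,0,0,0],[0,0,0,0,0,0],[0,0,0,0,0,0]], hand=0.2, newtons=50)

```text
time: 3.5
ee_pos: [0.4575, -0.3308, 0.0296]
ee_rot: [3.14, 0.002, 2.088]
force: [0.9, 1.1, 6.2]
opening: 0.463
```

Run:
```python
from h import *
done([0,0,112,0,0,0]); st()
p=viewer.get_image('wrist'); save(p,'w2')
```

```text
t 3.5 pos [ 0.4575 -0.3308  0.0296] rot [3.1403e+00 2.0000e-03 2.0880e+00] F [0.9 1.1 6.2] open 0.463 | cmd [ 0.4565 -0.3305  0.028 ] [3.1416 0.     2.088 ]
```

View pics/w2.png

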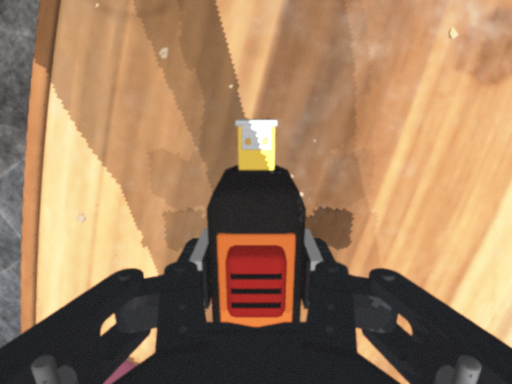

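Gripped (39 mm). Next I lift and carry it over the pan.

Call:
step_arm(deltas=[[0,0,-20,0,0,0],[0,0,-45,0,0,0],[0,0,-70,0,0,0]])

```text
time: 3.92
ee_pos: [0.4543, -0.3286, 0.0965]
ee_rot: [-3.139, -0.005, 2.088]
force: [-0.1, -0.3, -8.2]
opening: 0.464
```

Run:
```python
from h import *
done([0,0,-70,0,0,0]); st()
print(np.round(row([.533,.1685,.098],1.659),4))
```

```text
t 3.92 pos [ 0.4543 -0.3286  0.0965] rot [-3.1394 -0.0051  2.0877] F [-0.1 -0.3 -8.2] open 0.464 | cmd [ 0.4565 -0.3305  0.098 ] [3.1416 0.     2.088 ]
[395.9087 313.2171  -0.      -0.       0.       0.429 ]
```

Call:
step_arm(deltas=[[20,16,0,0,0,0.02],[55,43,0,0,0,0.06],[95,75,0,0,0,0.1],[135,107,0,0,0,0.15],[175,138,0,0,0,0.2]])

```text
time: 4.55
ee_pos: [0.4877, -0.1077, 0.0963]
ee_rot: [-3.138, -0.002, 1.886]
force: [1.8, 1.3, -6.6]
opening: 0.463
```

Run:
```python
from h import *
done([175,138,0,0,0,0.2]); st()
print(np.round(row([.533,.1685,.098],1.659),4))
```

```text
t 4.55 pos [ 0.4877 -0.1077  0.0963] rot [-3.1380e+00 -2.5000e-03  1.8857e+00] F [ 1.8  1.3 -6.6] open 0.463 | cmd [ 0.4899 -0.1102  0.098 ] [3.1416 0.     1.888 ]
[ 2.513155e+02  1.278367e+02 -0.000000e+00 -0.000000e+00  0.000000e+00
  2.290000e-01]
```

Call:
step_arm(deltas=[[45,23,0,0,0,0.04],[90,46,0,0,0,0.08],[135,69,0,0,0,0.12],[180,92,0,0,0,0.16],[215,110,0,0,0,0.2]])

```text
time: 5.18
ee_pos: [0.5251, 0.1302, 0.0961]
ee_rot: [-3.137, 0.0, 1.688]
force: [0.5, -0.6, -6.9]
opening: 0.46
```

Call:
step_arm(deltas=[[15,8,0,0,0,0.01],[29,16,0,0,0,0.03],[33,18,0,0,0,0.03],[33,18,0,0,0,0.03]])

```text
time: 5.68
ee_pos: [0.5405, 0.1627, 0.0974]
ee_rot: [-3.139, 0.001, 1.658]
force: [0.3, -0.6, -7.5]
opening: 0.461
```

Run:
```python
from h import *
np.set_printoptions(precision=4,suppress=True)
done([215,110,0,0,0,.2]);done([33,18,0,0,0,.03]); st()
p=viewer.get_image('wrist'); save(p,'w3'); C=cloud(p); x,y,z=C[...,0],C[...,1],C[...,2]
st()
im=p['img'].astype(int)
b=(im[...,2]>im[...,0]+50)&(z<.04)
P=C[b]; print('blue',b.sum(),P.mean(0)); l=cv2.fitLine(P[:,:2].astype(np.float32),cv2.DIST_HUBER,0,.01,.01).ravel(); print(l, np.degrees(np.arctan2(l[1],l[0])))
d=np.array([-.0879,.9961]); q=P[:,:2]@d; print('blue along d pcts',np.percentile(q,[2,25,50,75,98]), 'z',np.percentile(P[:,2],[5,50,95]))
for n in ['hook','lock_top','tape_measure','blue_rim']:
    print(n,[(w(p,k['xyz']),round(k['score'],2)) for k in nets.spot_point(p,n)][:2])
p=viewer.get_image('side'); save(p,'s3')
p=viewer.get_image('top'); save(p,'t3')
for n in ['hook','lock_top','blue_rim','plain_rim']:
    print(n,[(w(p,k['xyz']),round(k['score'],2)) for k in nets.spot_point(p,n)][:2])
```

```text
t 5.67 pos [0.5405 0.1627 0.0974] rot [-3.1393  0.001   1.6578] F [ 0.3 -0.6 -7.5] open 0.461 | cmd [0.5414 0.1633 0.098 ] [3.1416 0.     1.658 ]
t 5.72 pos [0.5405 0.1625 0.0976] rot [-3.1395  0.001   1.6573] F [-0.   0.4 -7.2] open 0.463 | cmd [0.5414 0.1633 0.098 ] [3.1416 0.     1.658 ]
blue 1826 [0.5295 0.2157 0.0243]
[0.9961 0.0885 0.5295 0.2157] 5.079361
blue along d pcts [0.1652 0.1668 0.1684 0.17   0.1713] z [0.0232 0.0248 0.026 ]
hook [(array([0.5372, 0.2235, 0.0864]), 0.69)]
lock_top [(array([0.5392, 0.1669, 0.1463]), 0.63)]
tape_measure [(array([0.5399, 0.1656, 0.0702]), 0.97)]
blue_rim [(array([0.5285, 0.2164, 0.0268]), 0.72)]
hook [(array([ 0.5036, -0.5321,  0.0221]), 0.47)]
lock_top [(array([ 0.4565, -0.5035,  0.0802]), 0.49)]
blue_rim []
plain_rim [(array([ 0.5566, -0.0404,  0.0316]), 0.84), (array([ 0.6917, -0.2603, -0.0021]), 0.36)]
```

View pics/w3.png

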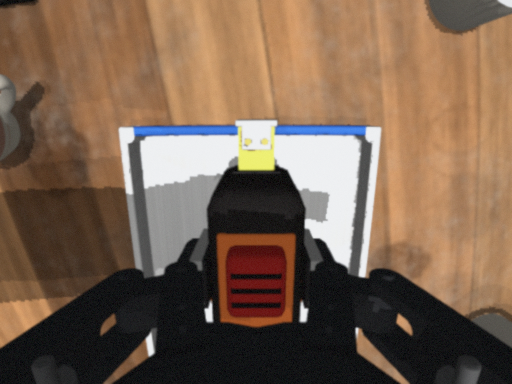

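View pics/s3.png

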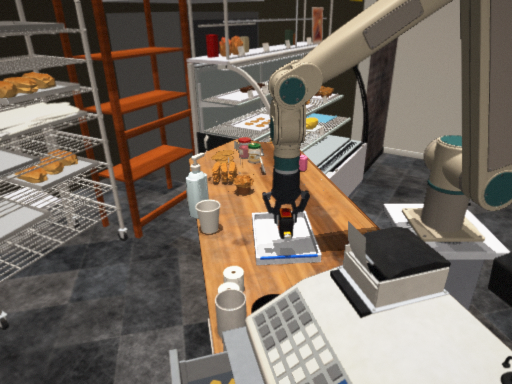

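The blue rim runs across the picture at (135–365,130) with the hook tip at (256,122). The case sits about 8 mm off the pan's centre line and needs about 4.5 mm more outward. I'll correct that, lower partway and check.

Call:
step_arm(deltas=[[2,-4,10,0,0,0],[4.5,-8,22,0,0,0],[4.5,-8,32,0,0,0],[4.5,-8,35,0,0,0],[4.5,-8,35,0,0,0]])

```text
time: 6.85
ee_pos: [0.5329, 0.1673, 0.0629]
ee_rot: [-3.141, 0.0, 1.658]
force: [-0.0, -0.1, -6.7]
opening: 0.46
```

Run:
```python
from h import *
np.set_printoptions(precision=4,suppress=True)
done([4.5,-8,35,0,0,0]); st()
p=viewer.get_image('wrist'); save(p,'w4'); C=cloud(p); x,y,z=C[...,0],C[...,1],C[...,2]
im=p['img'].astype(int)
b=(im[...,2]>im[...,0]+50)&(z<.04)
P=C[b]; d=np.array([-.0879,.9961]);e=np.array([.9961,.0879]); q=P[:,:2]@d; print('blue d',np.percentile(q,[1,50,99]),'e',np.percentile(P[:,:2]@e,[0.5,99.5]))
m=(abs(P[:,:2]@e-.5457)>.02)
s=(abs(C[...,:2]@e-.5457)<.012)&(z>.03)&(z<.09)&((C[...,:2]@d)>.150)
for c in np.arange(.156,.19,.003):
    k=s&(abs(C[...,:2]@d-c)<.0015); 
    if k.sum(): print(round(c,3),k.sum(),np.median(z[k]),np.median(C[k][:,:2]@e), im[k].mean(0).round())
cv2.imwrite('pics/w4c.png',cv2.resize(cv2.cvtColor(p['img'],cv2.COLOR_RGB2BGR)[90:190,150:360],None,fx=3.5,fy=3.5))
```

```text
t 6.85 pos [0.5329 0.1673 0.0629] rot [-3.141   0.0001  1.6578] F [-0.  -0.1 -6.7] open 0.46 | cmd [0.533  0.1671 0.063 ] [3.1416 0.     1.658 ]
blue d [0.1651 0.1686 0.1718] e [0.464  0.6294]
0.156 181 0.0772959748971804 0.5507738033646383 [20. 18. 18.]
0.159 854 0.07050022639126194 0.5450541860927642 [62. 61. 36.]
0.162 216 0.061123753694949295 0.5441375557151147 [236. 237. 114.]
0.165 218 0.06094229298265058 0.5446278306688163 [237. 239. 119.]
0.168 213 0.06126014957572287 0.5446318299884526 [233. 235. 149.]
0.171 225 0.062109872368182245 0.5441654045738978 [234. 233. 202.]
0.174 239 0.062133807602937186 0.5446405421361526 [233. 233. 202.]
0.177 216 0.06191036590045071 0.5444116160745351 [236. 237. 219.]
0.18 275 0.06208681543246386 0.5441802855058218 [234. 235. 230.]
0.183 81 0.06121192457580027 0.5446508483728091 [205. 204. 204.]
```

View pics/w4c.png

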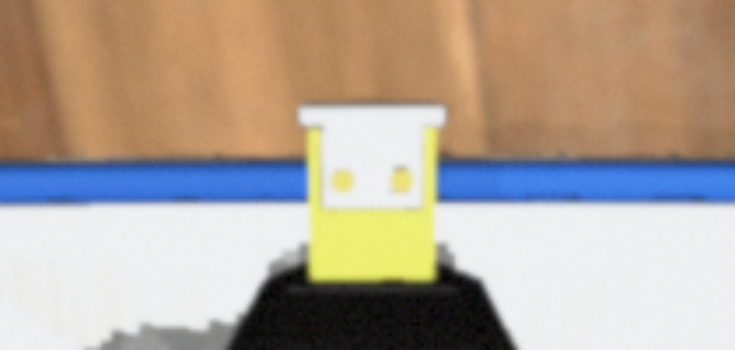

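Hook outer face at d≈0.184 and case front ≈0.159 straddle the rim (0.165–0.172) with about 7 mm on each side. I'll lower it.

Call:
step_arm(deltas=[[0,0,10,0,0,0],[0,0,20,0,0,0],[0,0,27,0,0,0],[0,0,31,0,0,0],[0,0,31,0,0,0]])

```text
time: 7.52
ee_pos: [0.533, 0.1673, 0.0321]
ee_rot: [-3.141, 0.0, 1.658]
force: [0.1, 0.5, -7.0]
opening: 0.466
```

Call:
step_arm(deltas=[[0,0,1,0,0,0],[0,0,1.5,0,0,0],[0,0,1.5,0,0,0]])

```text
time: 7.9
ee_pos: [0.5335, 0.1675, 0.0316]
ee_rot: [3.141, -0.0, 1.658]
force: [-0.4, -0.3, -0.6]
opening: 0.464
```

Run:
```python
from h import *
done([0,0,31,0,0,0]);done([0,0,1.5,0,0,0]); st()
p=viewer.get_image('wrist'); save(p,'w5'); C=cloud(p); x,y,z=C[...,0],C[...,1],C[...,2]
cv2.imwrite('pics/w5c.png',cv2.resize(cv2.cvtColor(p['img'],cv2.COLOR_RGB2BGR)[90:190,150:360],None,fx=3.5,fy=3.5))
d=np.array([-.0879,.9961]);e=np.array([.9961,.0879]); D=C[...,:2]@d
s=(abs(C[...,:2]@e-.5447)<.008)&(z<.06)&(D>.162)&(D<.18); print('tape top z',np.percentile(z[s],[5,50,95]))
```

```text
t 7.9 pos [0.5335 0.1675 0.0316] rot [ 3.1406e+00 -2.0000e-04  1.6579e+00] F [-0.4 -0.3 -0.6] open 0.464 | cmd [0.533  0.1671 0.0305] [3.1416 0.     1.658 ]
tape top z [0.02895696 0.03040934 0.03184442]
```

View pics/w5c.png

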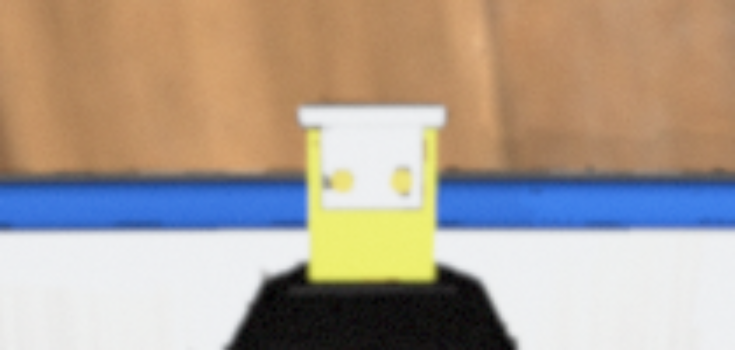

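The case stands on the floor with the hook outside the rim. I'll back away, checking that the tape draws.

Call:
step_arm(deltas=[[-6,0,-1,0,0,0],[-16,0,-1,0,0,0],[-28,0,-1,0,0,0],[-38,0,-1,0,0,0],[-40,0,-1,0,0,0]])

```text
time: 8.57
ee_pos: [0.5365, 0.1265, 0.0317]
ee_rot: [-3.141, 0.0, 1.656]
force: [0.5, 2.9, -5.8]
opening: 0.464
```

Run:
```python
from h import *
done([-40,0,-1,0,0,0]); st()
p=viewer.get_image('wrist'); save(p,'w6')
```

```text
t 8.57 pos [0.5365 0.1265 0.0317] rot [-3.1414  0.      1.6565] F [ 0.5  2.9 -5.8] open 0.464 | cmd [0.5365 0.1272 0.0315] [3.1416 0.     1.658 ]
```

View pics/w6.png

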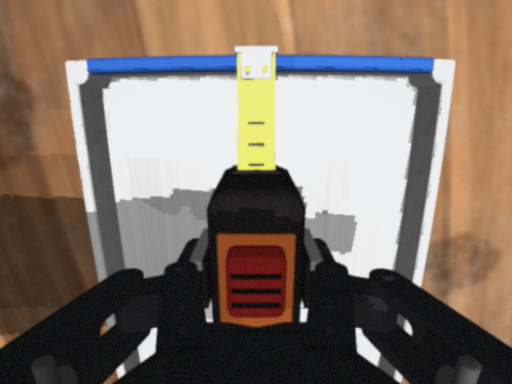

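Hooked at (256,62) and the tape is drawing out with about 2.5 N of spring pull. Continuing to just short of the plain rim.

Call:
step_arm(deltas=[[-20,0,0,0,0,0],[-50,0,0,0,0,0],[-80,0,0,0,0,0],[-105,0,0,0,0,0],[-118,0,0,0,0,0]])

```text
time: 9.25
ee_pos: [0.5465, 0.0088, 0.0316]
ee_rot: [-3.141, -0.001, 1.656]
force: [0.1, 4.5, -6.3]
opening: 0.462
```

Call:
step_arm(deltas=[[0,0,0,0,0,0],[0,0,0,0,0,0]])

```text
time: 9.5
ee_pos: [0.5467, 0.0103, 0.0317]
ee_rot: [-3.142, -0.0, 1.658]
force: [0.3, 2.2, -7.3]
opening: 0.461
```

Run:
```python
from h import *
done([-118,0,0,0,0,0]); st()
p=viewer.get_image('wrist'); save(p,'w7')
p=viewer.get_image('top'); save(p,'t7'); C=cloud(p)
cv2.imwrite('pics/t7c.png',cv2.resize(cv2.cvtColor(p['img'],cv2.COLOR_RGB2BGR)[160:260,120:260],None,fx=5,fy=5,interpolation=cv2.INTER_CUBIC))
```

```text
t 9.5 pos [0.5467 0.0103 0.0317] rot [-3.1415e+00 -1.0000e-04  1.6579e+00] F [ 0.3  2.2 -7.3] open 0.461 | cmd [0.5468 0.0097 0.0315] [3.1416 0.     1.658 ]
```

View pics/w7.png

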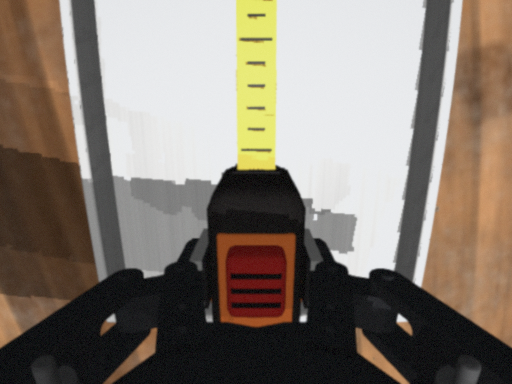

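View pics/t7c.png

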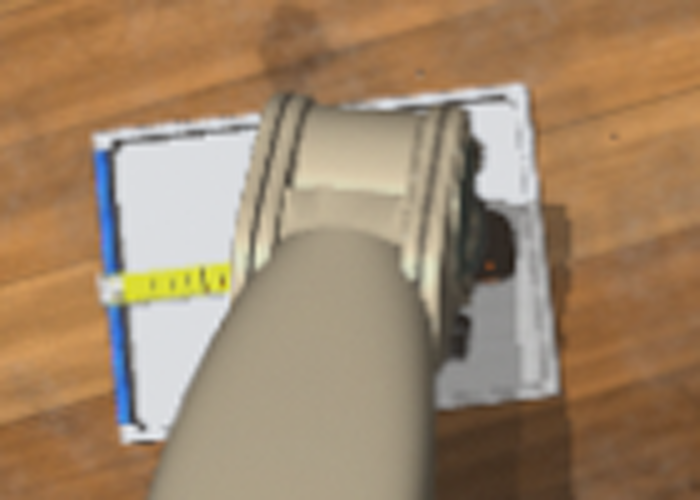

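Call:
step_arm(deltas=[[-4,0,0,0,0,0],[-7,0,0,0,0,0],[-8,0,0,0,0,0],[-8,0,0,0,0,0]])

```text
time: 10.1
ee_pos: [0.5473, 0.0018, 0.0317]
ee_rot: [-3.141, -0.0, 1.658]
force: [1.0, 1.4, -6.9]
opening: 0.463
```

Call:
step_arm(deltas=[[-1,0,0,0,0,0],[-1.5,0,0,0,0,0],[-1.5,0,0,0,0,0]])

```text
time: 10.48
ee_pos: [0.5475, 0.0004, 0.0318]
ee_rot: [-3.141, 0.0, 1.658]
force: [0.1, 2.1, -7.4]
opening: 0.464
```

Call:
step_arm(deltas=[[-1,0,0,0,0,0],[-1.5,0,0,0,0,0],[-1.5,0,0,0,0,0]])

```text
time: 10.85
ee_pos: [0.5476, -0.0005, 0.0318]
ee_rot: [-3.142, -0.001, 1.658]
force: [0.7, 4.6, -6.1]
opening: 0.462
```

Call:
step_arm(deltas=[[-1,0,0,0,0,0],[-1,0,0,0,0,0],[-1,0,0,0,0,0]])

```text
time: 11.22
ee_pos: [0.5475, -0.0005, 0.0319]
ee_rot: [-3.142, -0.004, 1.659]
force: [0.3, 7.1, -5.8]
opening: 0.461
```

Call:
step_arm(deltas=[[0,0,0.5,0,0,0],[0,0,1.5,0,0,0],[0,0,1.5,0,0,0]])

```text
time: 11.6
ee_pos: [0.5476, -0.0005, 0.0317]
ee_rot: [3.142, -0.003, 1.659]
force: [-2.5, 7.5, 2.9]
opening: 0.465
```

Run:
```python
from h import *
for r in [[-8,0,0],[-1.5,0,0],[-1.5,0,0],[-1,0,0],[0,0,1.5]]: done(r+[0,0,0])
st()
```

```text
t 11.6 pos [ 5.476e-01 -5.000e-04  3.170e-02] rot [ 3.1416 -0.0034  1.6589] F [-2.5  7.5  2.9] open 0.465 | cmd [ 0.5478 -0.0023  0.03  ] [3.1416 0.     1.658 ]
```

The stall confirms it: position stops at y=-0.0005 while the force rises, so the back is against the rim and the case is on the floor. Release.

Call:
step_arm(deltas=[[0,0,0,0,0,0],[0,0,0,0,0,0],[0,0,0,0,0,0],[0,0,0,0,0,0]], hand=1)

```text
time: 12.1
ee_pos: [0.5482, -0.0024, 0.0306]
ee_rot: [3.141, 0.001, 1.658]
force: [0.5, 0.6, 0.1]
opening: 0.999
```

Call:
step_arm(deltas=[[0,0,-25,0,0,0],[0,0,-60,0,0,0],[0,0,-100,0,0,0],[0,0,-120,0,0,0],[0,0,-120,0,0,0]])

```text
time: 12.72
ee_pos: [0.5496, -0.0024, 0.1523]
ee_rot: [3.137, 0.001, 1.658]
force: [0.5, -0.4, -0.7]
opening: 0.999
```

Run:
```python
from h import *
np.set_printoptions(precision=4,suppress=True)
done([0,0,-120,0,0,0]); st()
p=viewer.get_image('wrist'); save(p,'w8'); C=cloud(p); x,y,z=C[...,0],C[...,1],C[...,2]
im=p['img'].astype(int)
d=np.array([-.0879,.9961]);e=np.array([.9961,.0879]);D=C[...,:2]@d
b=(im[...,0]>im[...,1]+70)&(im[...,0]>im[...,2]+70)&(z>.076)&(z<.1)
print('button',b.sum(),C[b].mean(0),D[b].mean(),(C[b][:,:2]@e).mean())
m=(abs(D+.049)<.08)&(abs(C[...,:2]@e-.545)<.06)&(z>.055)&(z<.1)
print(cv2.minAreaRect((C[m][:,:2]*1000).astype(np.float32)), D[m].min(),D[m].max())
for n in ['lock_top','plain_rim','hook']: print(n,[(w(p,k['xyz']),round(k['score'],2)) for k in nets.spot_point(p,n)][:2])
```

```text
t 12.72 pos [ 0.5496 -0.0024  0.1523] rot [3.1372 0.0012 1.6577] F [ 0.5 -0.4 -0.7] open 0.999 | cmd [ 0.5478 -0.0023  0.15  ] [3.1416 0.     1.658 ]
button 657 [0.5462 0.0051 0.0804] -0.04288287160234249 0.5445145706538965
((546.2945556640625, -0.2315216064453125), (41.39662551879883, 75.63548278808594), 5.05574893951416) -0.0860643242382264 -0.010432523804220302
lock_top [(array([0.5481, 0.0024, 0.0816]), 0.72)]
plain_rim []
hook []
```

View pics/w8.png

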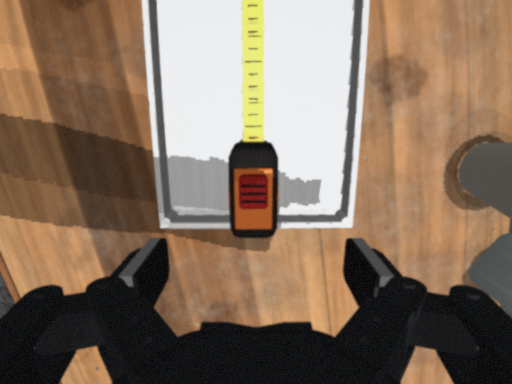

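The case stayed put, with the button at (253,190) and the back on the plain rim line. I'll shut the gripper and go over the button.

Call:
step_arm(deltas=[[4,-1,15,0,0,0],[7,-1,35,0,0,0],[7,-1,52,0,0,0],[7,-1,60,0,0,0],[7,-1,60,0,0,0]], hand=0)

```text
time: 13.55
ee_pos: [0.5454, 0.0049, 0.0892]
ee_rot: [-3.14, -0.0, 1.658]
force: [0.4, 0.2, 0.4]
opening: -0.003
```

Call:
step_arm(deltas=[[0,0,2,0,0,0],[0,0,5,0,0,0],[0,0,7,0,0,0],[0,0,7,0,0,0]])

```text
time: 14.05
ee_pos: [0.5461, 0.0048, 0.0833]
ee_rot: [-3.142, -0.0, 1.658]
force: [0.2, 0.4, -0.6]
opening: -0.0
```

Run:
```python
from h import *
done([7,-1,60,0,0,0]);done([0,0,7,0,0,0]); st()
p=viewer.get_image('wrist'); save(p,'w9')
p=viewer.get_image('side'); 
cv2.imwrite('pics/s9c.png',cv2.resize(cv2.cvtColor(p['img'],cv2.COLOR_RGB2BGR)[130:280,220:350],None,fx=4,fy=4,interpolation=cv2.INTER_CUBIC))
```

```text
t 14.05 pos [0.5461 0.0048 0.0833] rot [-3.1415 -0.      1.6578] F [ 0.2  0.4 -0.6] open -0.0 | cmd [0.5462 0.0046 0.083 ] [3.1416 0.     1.658 ]
```

View pics/w9.png

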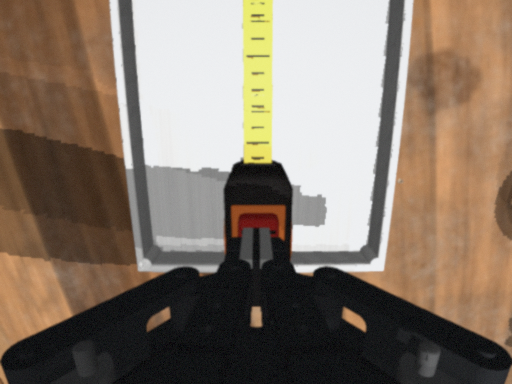

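View pics/s9c.png

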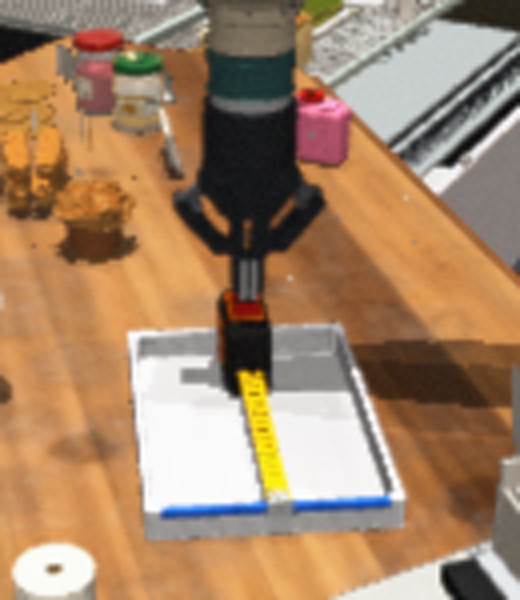

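The fingertips sit right over the red button at (257,225), and the hook is over the blue rim at (275,510 in the side crop). I'll press in stages.

Call:
step_arm(deltas=[[0,0,1,0,0,0],[0,0,2.5,0,0,0],[0,0,2.5,0,0,0]])

```text
time: 14.52
ee_pos: [0.5464, 0.0048, 0.0811]
ee_rot: [3.141, 0.0, 1.658]
force: [-0.3, -0.5, 3.1]
opening: 0.002
```

Call:
step_arm(deltas=[[0,0,1.5,0,0,0],[0,0,3,0,0,0],[0,0,3,0,0,0]])

```text
time: 14.9
ee_pos: [0.5464, 0.0048, 0.0778]
ee_rot: [3.141, 0.0, 1.658]
force: [-0.7, 0.1, 1.9]
opening: 0.002
```

Call:
step_arm(deltas=[[0,0,1,0,0,0],[0,0,1.5,0,0,0],[0,0,1.5,0,0,0]])

```text
time: 15.28
ee_pos: [0.5465, 0.0048, 0.0773]
ee_rot: [3.141, 0.0, 1.658]
force: [-2.1, 1.1, 9.7]
opening: 0.002
```

Call:
step_arm(deltas=[[0,0,0.5,0,0,0],[0,0,1,0,0,0],[0,0,1,0,0,0]])

```text
time: 15.65
ee_pos: [0.5467, 0.0049, 0.0772]
ee_rot: [3.141, 0.0, 1.658]
force: [-4.4, 1.3, 14.0]
opening: 0.002
```

Hard stop reached (z stalls at 0.0772, 14 N). Now I back off straight up and check.

Call:
step_arm(deltas=[[0,0,-3,0,0,0],[0,0,-15,0,0,0],[0,0,-45,0,0,0],[0,0,-90,0,0,0],[0,0,-110,0,0,0]])

```text
time: 16.27
ee_pos: [0.5477, 0.0046, 0.1883]
ee_rot: [3.138, 0.001, 1.658]
force: [0.2, -0.4, 0.7]
opening: -0.0
```

Call:
step_arm(deltas=[[-20,0,0,0,0,0],[-60,0,-10,0,0,0],[-110,0,-20,0,0,0],[-150,0,-20,0,0,0],[-150,0,-20,0,0,0]])

```text
time: 16.9
ee_pos: [0.5587, -0.148, 0.2038]
ee_rot: [-3.14, 0.0, 1.653]
force: [-0.9, 1.1, 0.1]
opening: -0.001
```

Run:
```python
from h import *
np.set_printoptions(precision=4,suppress=True)
for r in [[0,0,2.5],[0,0,3],[0,0,1.5],[0,0,1],[0,0,-110],[-150,0,-20]]: done(r+[0,0,0])
st()
p=viewer.get_image('wrist'); save(p,'w10'); C=cloud(p); x,y,z=C[...,0],C[...,1],C[...,2]
im=p['img'].astype(int)
d=np.array([-.0879,.9961]);e=np.array([.9961,.0879]);D=C[...,:2]@d;E_=C[...,:2]@e
b=(im[...,0]>im[...,1]+70)&(im[...,0]>im[...,2]+70)&(abs(D+.043)<.02)&(abs(E_-.5445)<.02)&(z>.06)
print('button',b.sum(),np.median(z[b]),D[b].mean(),E_[b].mean())
m=(abs(D+.049)<.08)&(abs(E_-.545)<.06)&(z>.055)&(z<.1)
print(cv2.minAreaRect((C[m][:,:2]*1000).astype(np.float32)), D[m].min(),D[m].max())
t=viewer.get_image('top'); save(t,'t10')
cv2.imwrite('pics/t10c.png',cv2.resize(cv2.cvtColor(t['img'],cv2.COLOR_RGB2BGR)[160:260,120:260],None,fx=5,fy=5,interpolation=cv2.INTER_CUBIC))
s=viewer.get_image('side')
cv2.imwrite('pics/s10c.png',cv2.resize(cv2.cvtColor(s['img'],cv2.COLOR_RGB2BGR)[150:280,190:350],None,fx=4.5,fy=4.5,interpolation=cv2.INTER_CUBIC))
for n in ['muffin','cup','hook','lock_top']: print(n,[(w(t,k['xyz']),round(k['score'],2)) for k in nets.spot_point(t,n)][:2])
```

```text
t 16.9 pos [ 0.5587 -0.148   0.2038] rot [-3.1398  0.      1.6532] F [-0.9  1.1  0.1] open -0.001 | cmd [ 0.5593 -0.1448  0.205 ] [3.1416 0.     1.658 ]
button 477 0.07581062256276094 -0.048402116898269835 0.5444199721831573
((548.0120849609375, -14.134332656860352), (41.11825942993164, 54.04131317138672), 4.18720006942749) -0.08912920445004305 -0.034931868759031176
muffin [(array([ 0.6888, -0.263 ,  0.0029]), 0.91)]
cup [(array([ 0.7909,  0.0264, -0.0015]), 0.68)]
hook [(array([0.5248, 0.2216, 0.0168]), 0.72), (array([ 0.5031, -0.5296,  0.0228]), 0.63)]
lock_top [(array([0.5428, 0.0042, 0.0777]), 0.55), (array([ 0.4545, -0.5066,  0.0772]), 0.55)]
```

View pics/w10.png

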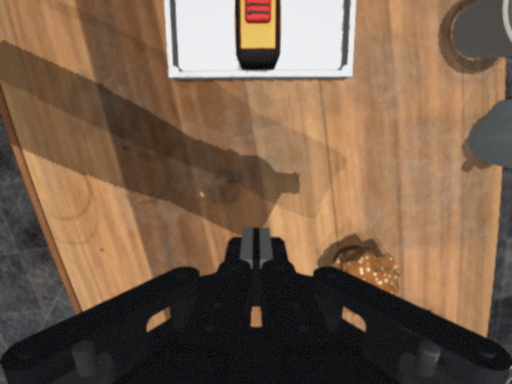

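View pics/t10c.png

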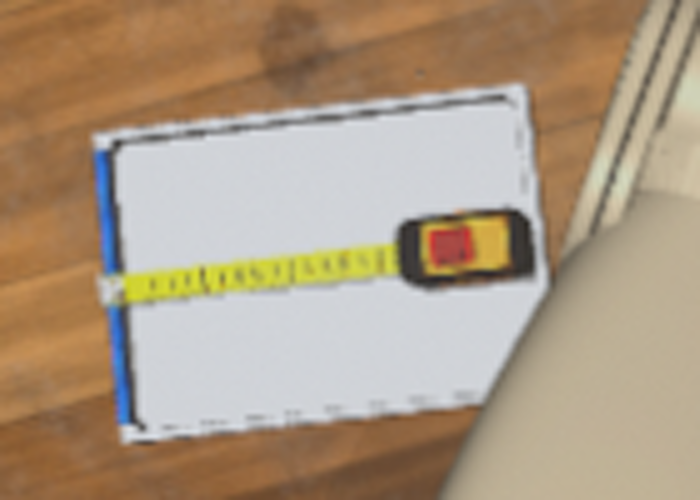

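View pics/s10c.png

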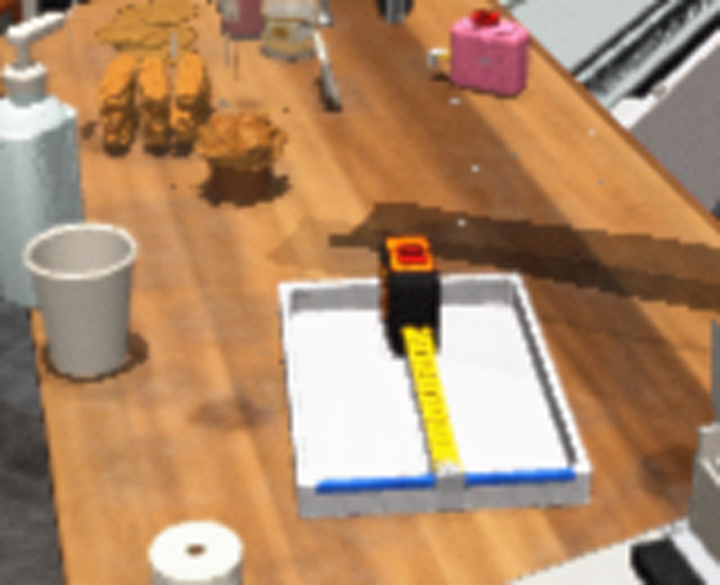

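The button is down at z≈0.076 (it was 0.081). I want a closer check of the contact between the back and the plain rim.

Run:
```python
from h import *
np.set_printoptions(precision=4,suppress=True)
p=viewer.get_image('wrist'); C=cloud(p);z=C[...,2]; im=p['img']
cv2.imwrite('pics/w11c.png',cv2.resize(cv2.cvtColor(im,cv2.COLOR_RGB2BGR)[0:95,190:330],None,fx=5.5,fy=5.5,interpolation=cv2.INTER_NEAREST))
d=np.array([-.0879,.9961]);D=C[...,:2]@d
for v in range(46,84,2): print(v, [ (round(D[v,u],4),round(z[v,u],4),im[v,u].tolist()) for u in (258,210)])
t=viewer.get_image('top');C=cloud(t);z=C[...,2];D=C[...,:2]@d;E_=C[...,:2]@np.array([.9961,.0879])
m=(abs(E_-.5445)<.03)&(z>.055)&(z<.09)&(abs(D+.049)<.06);print('top case D',D[m].min(),D[m].max())
```

```text
46 [(np.float64(-0.0701), np.float64(0.0692), [236, 202, 110]), (np.float64(-0.0558), np.float64(-0.0004), [236, 237, 240])]
48 [(np.float64(-0.0718), np.float64(0.0696), [235, 199, 107]), (np.float64(-0.0581), np.float64(0.0007), [237, 238, 240])]
50 [(np.float64(-0.0736), np.float64(0.0703), [233, 197, 105]), (np.float64(-0.0604), np.float64(0.0022), [238, 239, 241])]
52 [(np.float64(-0.0751), np.float64(0.0695), [233, 195, 105]), (np.float64(-0.0621), np.float64(0.0002), [237, 239, 241])]
54 [(np.float64(-0.0765), np.float64(0.0682), [159, 102, 53]), (np.float64(-0.0641), np.float64(-0.0001), [236, 238, 239])]
56 [(np.float64(-0.0782), np.float64(0.0683), [50, 43, 44]), (np.float64(-0.0663), np.float64(0.0004), [237, 239, 241])]
58 [(np.float64(-0.0799), np.float64(0.0685), [46, 44, 42]), (np.float64(-0.0682), np.float64(-0.0003), [237, 239, 241])]
60 [(np.float64(-0.0814), np.float64(0.0679), [44, 43, 40]), (np.float64(-0.0704), np.float64(-0.0001), [238, 239, 241])]
62 [(np.float64(-0.083), np.float64(0.0673), [32, 31, 29]), (np.float64(-0.0727), np.float64(0.0019), [237, 239, 2
[... 578 characters left out ...]
oat64(0.0039), [237, 238, 241])]
74 [(np.float64(-0.0893), np.float64(0.0343), [64, 63, 62]), (np.float64(-0.0853), np.float64(0.0019), [227, 228, 230])]
76 [(np.float64(-0.0901), np.float64(0.0248), [172, 172, 174]), (np.float64(-0.0897), np.float64(0.023), [230, 232, 232])]
78 [(np.float64(-0.0921), np.float64(0.0252), [235, 237, 238]), (np.float64(-0.0919), np.float64(0.0253), [237, 239, 241])]
80 [(np.float64(-0.0941), np.float64(0.025), [223, 225, 225]), (np.float64(-0.0939), np.float64(0.0249), [229, 229, 230])]
82 [(np.float64(-0.0946), np.float64(0.0095), [111, 112, 108]), (np.float64(-0.0946), np.float64(0.0112), [129, 125, 126])]
top case D -0.08641629964689565 -0.01178499689125679
```

View pics/w11c.png

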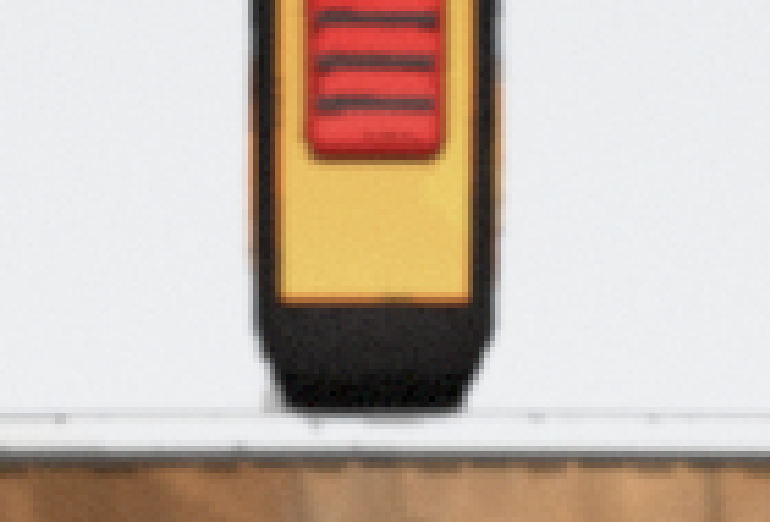

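The back face at d=−0.0893 matches the rim's inner face at about −0.0895, so it is flush. The button stands about 6.5 mm proud, which means locked. Handing in.

```bash
python3 -c "
from cell import job; print(job.sign_off())"
```

```text
the job is handed in; nothing more can be done
None
```

The job is done and handed in at about 17 s of the 48 s allowed. The tape measure stands in the pan, hooked over the blue rim, with its back against the plain rim and the lock down.

**What I did**
- I gripped the black and orange tape measure, not the pink look-alike.
- I lowered it into the pan with the hook outside the blue rim and backed it along the floor. The pull was 2–3 N in slow stretches, and the case stalled against the plain rim.
- I released it and pressed the red button to its stop, with 14 N measured (the suggested push was 8–12 N). Then I moved the gripper clear.

**Last checks**
- **Back:** the back face is within about 0.5 mm of the plain rim's inner face, and the case did not move after I let go.
- **Hook:** it shows over the blue rim in the top and side pictures.
- **Lock:** the button stands about 6.5 mm above the case, down from 12, which matches the locked height of 7.
- **Muffin and cup:** both are where they started, within measuring error.

**Disagreement:** the top and wrist cameras differed by 2–3 mm on where the pan and case lie, so I relied on contact force for the final fit.

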